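Line the sand cores up by height on the setting board

ROBOT

A 6-joint arm with a two-finger parallel gripper is mounted at the origin on the work surface; the furniture and walls round the work are solid. World frame = base frame: x ahead of the robot, y to its left, z up, the work surface at z = 0. Lengths are in m, angles in rad, forces in N, time in s.
With the tool pointing down it reaches from about 0.35 to 0.975 m from the base axis. Payload 4.9 kg.
Tool frame: the origin (TCP) lies at the centre of the arm's flange, where the gripper is bolted on; the fingertips stand 173 mm ahead of it and the grasp point (between the pads) lies 155 mm ahead of it (robot.tcp_to_tips is the distance from the TCP to the fingertips, in m); x points along the fingers, z is the direction in which the jaws open and shut, and the axes are right-handed (so a half turn about x gives the same grasp; the last joint's range is limited). The gripper opens to 85 mm and grips with 20 to 120 N. Pads are 22 mm wide; open, the fingers measure 114 mm over their backs; the gripper's body (76 mm by 85 mm) begins 54 mm behind the grasp point. The pads swing forward as they close: fully open they stand 13 mm farther back than shut.
Start: joints at [-1.438, 0.053, 1.613, -0, 1.476, -0.119], TCP at [0.156, -0.605, 0.405] pointing down, gripper open.
Joint ranges: [-3.01, 3.01], [-1.01, 2.22], [0.06, 2.58], [-1.02, 4.17], [0.09, 2.62], [-3.14, 3.14]. Speed limits (rad/s): [2.57, 2.57, 3.14, 3.14, 3.14, 3.14].

INTERFACE

Orientations are given as a rotation vector (axis times angle).
In Python, from station import robot gives the robot as it stands.
- The arm moves only by the shell command python3 -m pendant 'ROWS' [FORCE]. ROWS is JSON, a list that holds one entry, the list of rows, each a list of 7 numbers: the shift along the tool's x, y, z scaled (see below), then the turn, a rotation vector about the tool's x, y, z scaled (see below), then the opening, from 0 (shut) to 1 (fully open). In form: [[[tx, ty, tz, wx, wy, wz, claw], ...]]. A call has 1 to 10 rows; each row is the pose to reach, as a shift and turn from the pose commanded when the call began, along the tool's axes at that moment, turning the shorter way round; what a row does not reach only later rows make up. The controller multiplies each number of a shift by 0.1 m and each number of a turn by 360 degrees. A row lasts 1/8 s, in which the tool goes at most 62.5 mm and 10.7 degrees, less where a joint would pass 70% of its speed; a pose out of reach is approached as far as the arm can. A call with a number of a shift or a turn outside -1 to 1 is refused whole. A call with a gripper value outside its range is refused whole. The fingers move at their own pace and stop on an object; FORCE is the grip in N (left out, the last holds). Time passes only in rows, so rows that repeat a pose let the fingers close. It gives the time, the measured TCP pose, the force and the opening at its end, in the units of the state.
- robot.observe(): the state, without advancing time (a new reading comes with each control period).
- robot.get_image(name): name is "scene" or "top"; returns a dict with "color" (400x640x3 uint8, red, green, blue), "z_map" (400x640 float32, m along the optical axis (not along the pixel's ray), 0 where there is no reading), "vertical_fov" (degrees; the focal length in pixels is half the picture's height over the tangent of half this angle, whatever the lens; pixels are square), "cx", "cy" (the principal point, pixels), "world_from_camera" (4x4, takes a point from camera to world coordinates). Camera axes: x right, y up, looking along -z (the intrinsics and any distortion apply to the point x, -y, -z); pixel columns grow to the right and rows downward; lengths in m; the calibration is good to about 2 mm. A picture is of the moment at which its call begins.
- robot.finish_job(): hands the job in, once; it reports no verdict.
The state is a dict: "time_s": time; "q": joint angles; "joint_vel": joint speeds; "joint_efforts": joint torques, N m; "eef_pos": TCP position; "ee_rot": TCP orientation; "ft_force": force on the tool from outside, world axes, zero at the start; "moment": the same for the moment, N m; "width": finger opening in m.
Only numpy, scipy, OpenCV 4.12 (cv2) and the standard library are available. Lean on these libraries where they do the work, as an engineer would, in place of code of your own. Each camera call takes 0.05 s, during which the arm holds its last target.

TASK

Line the four sound sand cores up by height on the wooden setting board, one standing upright in the middle of each steel disc: the tallest on the disc beside the upright steel stop, then the next tallest, and so on down to the shortest at the far end. Leave the broken core where it stands, let go of everything, and touch nothing at the end.

Things in the scene. Friction and masses are not known exactly. Their poses are not given: they have to be found in the camera images.
- core_cylinder: plain cylindrical sand core, 28 mm in diameter and 78 mm high, the tallest. Grip across its diameter at any height, best 40 to 70 mm above its underside. All cores are tan bonded sand, round about an upright axis; origin: centre of the underside, z up along its axis. It stands upright on the table at the start, in any of five places before the board. 
- core_thin_neck: sand core, 70 mm high, the second tallest: a belly 42 mm in diameter that tapers in to a thin round neck 20 mm in diameter; the neck runs from 46 mm above the underside to the top. Grip the neck. All cores are tan bonded sand, round about an upright axis; origin: centre of the underside, z up along its axis. It stands upright on the table at the start, in any of five places before the board. 
- core_thick_neck: sand core, 62 mm high, the third tallest: a belly 38 mm in diameter up to 29 mm, with above it a long round neck 24 mm in diameter that runs to the top. Grip the neck. All cores are tan bonded sand, round about an upright axis; origin: centre of the underside, z up along its axis. It stands upright on the table at the start, in any of five places before the board. 
- core_squat: sand core, 50 mm high, the shortest: a wide double-cone belly 48 mm in diameter up to 29 mm, with above it a short round neck 26 mm in diameter that runs to the top. Grip the neck. All cores are tan bonded sand, round about an upright axis; origin: centre of the underside, z up along its axis. It stands upright on the table at the start, in any of five places before the board. 
- core_broken: broken sand core, a reject that must stay where it is: a lump 48 mm across and 59 mm high with a slight waist, wide all the way up, with no slender neck and a jagged top. It stands upright among the others, in any of the five places. Origin: centre of its underside.
- disc_a: one of four equal dark steel discs, 52 mm across and 4 mm thick, spaced 72 mm apart in a straight row (a, b, c, d in this order along the row) on a flat wooden board (340 x 76 x 12 mm, fixed) that lies crosswise, more or less along y, behind the cores. Origin: centre of the disc's underside; its upper face, where a core stands, is 4 mm above that (16 mm above the table). y runs along the row, from a to d. This is one of the two end discs.
- disc_b: one of four equal dark steel discs, 52 mm across and 4 mm thick, spaced 72 mm apart in a straight row (a, b, c, d in this order along the row) on a flat wooden board (340 x 76 x 12 mm, fixed) that lies crosswise, more or less along y, behind the cores. Origin: centre of the disc's underside; its upper face, where a core stands, is 4 mm above that (16 mm above the table). y runs along the row, from a to d. This is one of the two middle discs.
- disc_c: one of four equal dark steel discs, 52 mm across and 4 mm thick, spaced 72 mm apart in a straight row (a, b, c, d in this order along the row) on a flat wooden board (340 x 76 x 12 mm, fixed) that lies crosswise, more or less along y, behind the cores. Origin: centre of the disc's underside; its upper face, where a core stands, is 4 mm above that (16 mm above the table). y runs along the row, from a to d. This is one of the two middle discs.
- disc_d: one of four equal dark steel discs, 52 mm across and 4 mm thick, spaced 72 mm apart in a straight row (a, b, c, d in this order along the row) on a flat wooden board (340 x 76 x 12 mm, fixed) that lies crosswise, more or less along y, behind the cores. Origin: centre of the disc's underside; its upper face, where a core stands, is 4 mm above that (16 mm above the table). y runs along the row, from a to d. This is one of the two end discs.
- end_stop: upright stop of bright steel: a plate 60 mm wide across the board, 7 mm thick and 30 mm high (its top 42 mm above the table), fixed on the board at one end of the row, 46 mm from the centre of the end disc beside it, either disc_a or disc_d. That disc takes the tallest core. The other end of the board has only a small flat screw head. Origin: centre of the underside.

How it is judged:
By the outcome, as a careful person would: the job done as asked, in the order asked, and still so for the second after the job is handed in, with the robot touching nothing.
It also fails if it takes over 93 s, if anything falls off the work surface, if the arm or the gripper's body presses on something with over 40 N, if the wrist force passes 120 N, or if a joint passes its speed limit or range.

## Working session

There is one attempt and no reset: what is moved stays moved. The work goes in short steps, Python scripts to look and compute and a shell command to move; the robot and the scene stay as the last step left them, time stands still between calls to the robot, and variables do not carry over. Pictures are saved under pics/ and viewed, and the job is handed in when it is done.

```bash
ls; mkdir -p pics; python3 - <<'E'
from station import robot
import cv2,numpy as np
print(robot.observe(), robot.tcp_to_tips)
for n in ("scene","top"):
    d=robot.get_image(n); cv2.imwrite(f"pics/{n}0.png",d["color"][...,::-1]); np.savez(f"pics/{n}0.npz",**d)
    print(n,{k:v for k,v in d.items() if k not in("color","z_map")}, (d["z_map"]>0).mean())
E
```

```text
pics
{'time_s': 0.0, 'q': array([-1.43799530e+00,  5.33166084e-02,  1.61432312e+00,  8.21916636e-06,
        1.47599276e+00, -1.18996471e-01]), 'joint_vel': array([ 0.00038271,  0.00055695,  0.001226  , -0.0003372 , -0.00078346,
       -0.0019253 ]), 'joint_efforts': array([-8.69352880e-05, -3.93684554e+01, -3.70174885e+01, -1.04177227e-04,
        6.97415555e-03,  2.27923852e-05]), 'eef_pos': array([ 0.15568152, -0.60500901,  0.40347022]), 'ee_rot': array([ 1.0231496 ,  1.31933515, -1.02075082]), 'ft_force': array([-0.30010787,  0.93375782,  1.24863586]), 'moment': array([-0.00536836,  0.03131387, -0.01743272]), 'width': 0.0853278534219499} 0.1734
scene {'vertical_fov': 55.97052123702823, 'cx': 320.3916934301422, 'cy': 202.2309011427804, 'world_from_camera': array([[-0.69907831,  0.5540166 , -0.45205654,  0.18265353],
       [-0.71503798, -0.53881682,  0.44541792,  0.40432601],
       [ 0.00319326,  0.6346196 ,  0.77281807,  0.70194063],
       [ 0.        ,  0.        ,  0.        ,  1.        ]])} 0.99618359375
top {'vertical_fov': 55.43745662825646, 'cx': 320.36824944837076, 'cy': 197.66406614774473, 'world_from_camera': array([[ 0.01932142,  0.99247355, -0.12092536,  0.44307683],
       [-0.99974835,  0.01779945, -0.01365367,  0.01919697],
       [-0.0113985 ,  0.12115874,  0.9925677 ,  0.88458872],
       [ 0.        ,  0.        ,  0.        ,  1.        ]])} 0.9958828125
```

View pics/scene0.png

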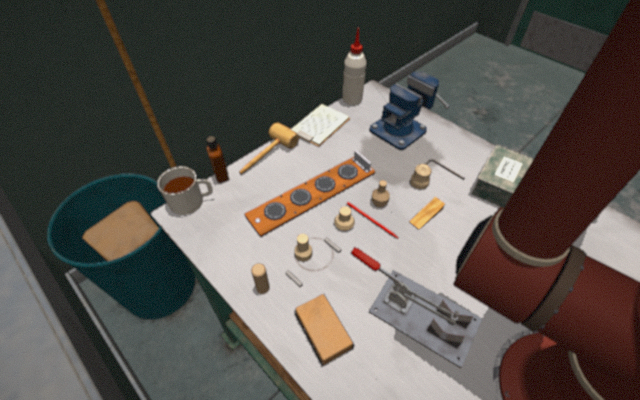

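View pics/top0.png

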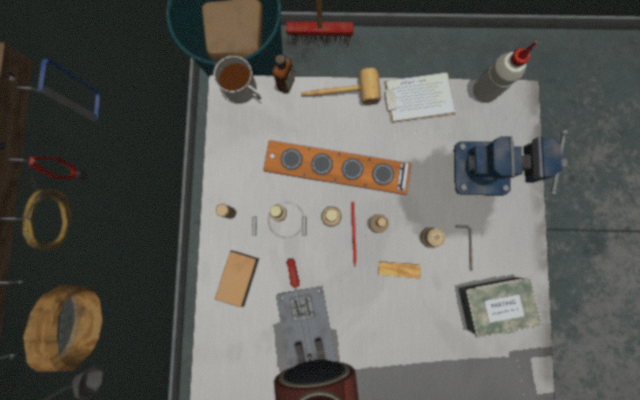

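```bash
cat > h.py <<'E'
import numpy as np,cv2
def cam(d):
    f=200/np.tan(np.radians(float(d["vertical_fov"]))/2); return f,float(d["cx"]),float(d["cy"]),np.array(d["world_from_camera"])
def ray(d,u,v):
    f,cx,cy,T=cam(d); r=T[:3,:3]@np.array([(u-cx)/f,-(v-cy)/f,-1]); return T[:3,3],r
def onplane(d,u,v,z):
    o,r=ray(d,u,v); return o+r*(z-o[2])/r[2]
def cloud(d):
    f,cx,cy,T=cam(d); z=d["z_map"]; v,u=np.mgrid[:400,:640]
    P=np.stack([(u-cx)/f*z,-(v-cy)/f*z,-z],-1); return P@T[:3,:3].T+T[:3,3]
E
python3 - <<'E'
from h import *
for n in("top","scene"):
    d=dict(np.load(f"pics/{n}0.npz")); P=cloud(d)
    X=P[...,0];Y=P[...,1];Z=P[...,2]
    tab=(X>.3)&(X<.7)&(abs(Y)<.3)&(abs(Z)<.012); print(n,"table z",np.median(Z[tab]),Z[tab].std())
    m=((Z>.03)&(Z<.1)&(X>.35)&(X<.75)&(abs(Y)<.36)&(d["z_map"]>0)).astype(np.uint8)
    k,l,s,c=cv2.connectedComponentsWithStats(m)
    for i in range(1,k):
        if s[i,4]<25: continue
        q=l==i; zt=np.percentile(Z[q],95); t=q&(Z>zt-.006)
        print(s[i],"px",c[i].round(),"top z",zt.round(3),"topcentre",X[t].mean().round(4),Y[t].mean().round(4),"ext",np.ptp(X[t]).round(3),np.ptp(Y[t]).round(3))
    g=d["color"].astype(int); hsv=cv2.cvtColor(d["color"],cv2.COLOR_RGB2HSV)
    # discs: dark, low sat within board region
    board=((hsv[...,1]>110)&(X>.5)&(X<.8)&(abs(Y)<.3)&(hsv[...,0]<25)).astype(np.uint8)
    k,l,s,c=cv2.connectedComponentsWithStats(board); i=1+np.argmax(s[1:,4]); print("board",s[i])
    b=(l==i).astype(np.uint8); cs,h=cv2.findContours(b,cv2.RETR_CCOMP,cv2.CHAIN_APPROX_NONE)
    for cc,hh in zip(cs,h[0]):
        if hh[3]>=0 and cv2.contourArea(cc)>60:
            e=cv2.fitEllipse(cc); p=onplane(d,*e[0],.015); print("disc",np.round(e[0],1),np.round(e[1],1),p.round(4))
    u0,v0,w,h=(200,130,290,140) if n=="top" else (230,140,230,170)
    cr=d["color"][v0:v0+h,u0:u0+w,::-1]; cv2.imwrite(f"pics/{n}_crop.png",cv2.resize(cr,None,fx=2.7 if n=="top" else 3.4,fy=2.7 if n=="top" else 3.4,interpolation=cv2.INTER_CUBIC))
E
```

```text
top table z 0.0001596931202696994 0.003187345683652878
[467 145  30  37 684] px [479. 163.] top z 0.097 topcentre 0.6269 -0.3072 ext 0.072 0.04
[401 162   8  27 102] px [404. 175.] top z 0.044 topcentre 0.6 -0.1572 ext 0.059 0.014
[216 204  18  14 194] px [224. 210.] top z 0.08 topcentre 0.512 0.2401 ext 0.026 0.026
[270 206  13  12 110] px [276. 211.] top z 0.064 topcentre 0.5135 0.1277 ext 0.022 0.024
[326 209  12  12 112] px [331. 215.] top z 0.052 topcentre 0.5077 0.0058 ext 0.025 0.024
[370 214  19  19 261] px [379. 223.] top z 0.07 topcentre 0.493 -0.1012 ext 0.015 0.015
[425 228  21  19 299] px [435. 237.] top z 0.055 topcentre 0.4637 -0.2227 ext 0.039 0.035
[219 251  37  35 820] px [237. 270.] top z 0.035 topcentre 0.3831 0.2114 ext 0.074 0.077
[286 258  14  32 274] px [293. 273.] top z 0.098 topcentre 0.395 0.0866 ext 0.053 0.022
[463 282  42  11 286] px [487. 288.] top z 0.062 topcentre 0.3582 -0.3292 ext 0.021 0.078
board [ 264  141  147   53 2578]
disc [382.6 173.7] [22.9 23. ] [ 0.6076 -0.1118  0.015 ]
disc [352.  168.6] [22.6 23. ] [ 0.6182 -0.0409  0.015 ]
disc [321.4 
[... 605 characters left out ...]
9 207  12  14 142] px [345. 213.] top z 0.051 topcentre 0.5082 0.0075 ext 0.024 0.026
[297 234  12  18 187] px [303. 242.] top z 0.063 topcentre 0.5138 0.129 ext 0.024 0.023
[350 247  33  26 339] px [366. 260.] top z 0.097 topcentre 0.3949 0.0885 ext 0.053 0.019
[251 264  18  24 320] px [259. 275.] top z 0.079 topcentre 0.5122 0.2423 ext 0.027 0.027
[ 296  294   44   51 1169] px [317. 317.] top z 0.034 topcentre 0.3832 0.2133 ext 0.075 0.078
board [ 245  159  130   77 2085]
disc [274.5 210.4] [18.3 23. ] [0.6411 0.1018 0.015 ]
disc [300.3 196.5] [17.4 21.9] [0.6306 0.0306 0.015 ]
disc [324.6 183.5] [16.7 21.1] [ 0.6198 -0.0406  0.015 ]
disc [347.4 171.2] [15.7 20.8] [ 0.6097 -0.1118  0.015 ]
```

View pics/top_crop.png

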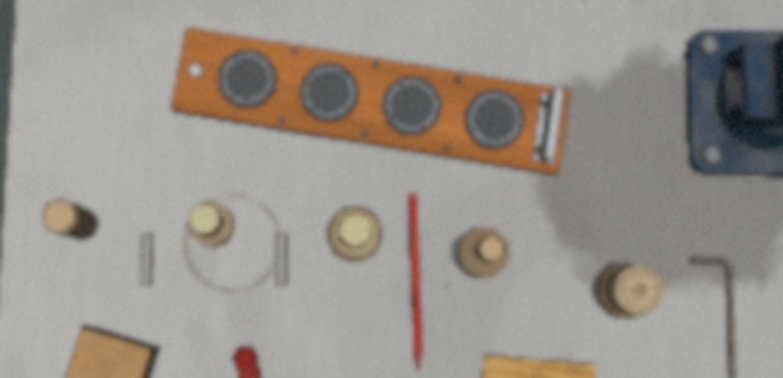

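View pics/scene_crop.png

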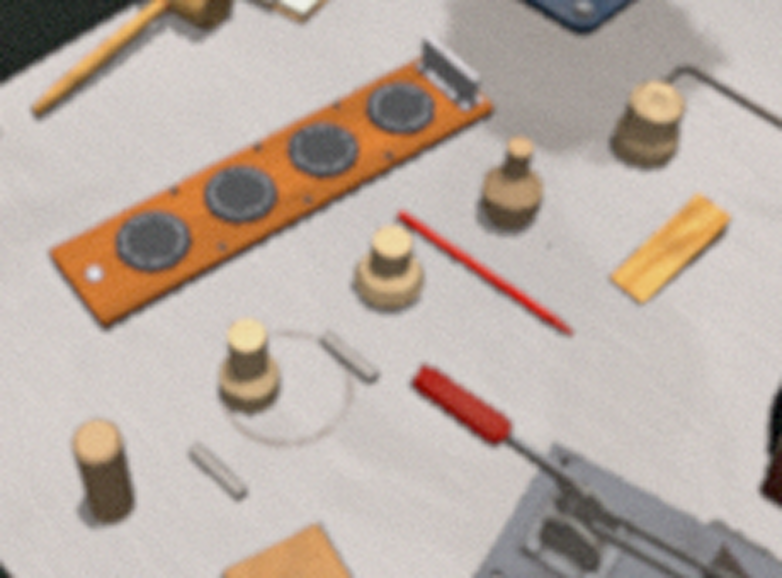

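```bash
cat >> h.py <<'E'
from scipy.spatial.transform import Rotation as R
Jz=np.array([.9893,-.1459,0]) # jaw axis across row
def Rg(flip=False):
    z=-Jz if flip else Jz; x=np.array([0,0,-1.]); return R.from_matrix(np.stack([x,np.cross(z,x),z],1))
def go(o,p,flip=False,pos=None):
    R0=R.from_rotvec(o["ee_rot"]); d=R0.inv().apply(np.array(p)-o["eef_pos"])/.1
    w=(R0.inv()*Rg(flip)).as_rotvec()/(2*np.pi); return d.round(3),w.round(4)
E
python3 - <<'E'
from h import *; from station import robot
o=robot.observe(); print(R.from_rotvec(o["ee_rot"]).as_matrix().round(3))
for f in (0,1): print(go(o,[.5121,.2412,.32],f))
print(go(o,[.4933,-.1007,.32],0),go(o,[.4933,-.1007,.32],1))
E
```

```text
[[-0.     0.968  0.249]
 [ 0.002  0.249 -0.968]
 [-1.     0.    -0.002]]
(array([ 0.85 ,  5.56 , -7.306]), array([-0.1866, -0.0002, -0.0002]))
(array([ 0.85 ,  5.56 , -7.306]), array([ 3.134e-01, -2.000e-04,  3.000e-04]))
(array([ 0.844,  4.526, -4.042]), array([-0.1866, -0.0002, -0.0002])) (array([ 0.844,  4.526, -4.042]), array([ 3.134e-01, -2.000e-04,  3.000e-04]))
```

```bash
python3 -m pendant '[[[0,1,-0.9,0,0,0,1],[0,1,-0.9,0,0,0,1],[0,1,-0.9,0,0,0,1]]]'; python3 -m pendant '[[[0,1,-0.9,0,0,0,1],[0,1,-0.9,0,0,0,1],[0,1,-0.9,0,0,0,1]]]';python3 -m pendant '[[[0,1,-0.9,0,0,0,1],[0,1,-0.9,0,0,0,1],[0,1,-0.9,0,0,0,1]]]';python3 -m pendant '[[[0,1,-0.9,-0.1866,0,0,1],[0,1,-0.9,-0.1866,0,0,1],[0,1,-0.9,-0.1866,0,0,1],[0,1,-0.9,-0.1866,0,0,1],[0,1,-0.9,-0.1866,0,0,1],[0,1,-0.9,-0.1866,0,0,1],[0,1,-0.9,-0.1866,0,0,1],[0,1,-0.9,-0.1866,0,0,1]]]'
cat > g.py <<'E'
import sys
from h import *; from station import robot
o=robot.observe(); print(o["time_s"],o["eef_pos"].round(4),"F",o["ft_force"].round(1),"w",round(o["width"],4),"shift,turn",*go(o,[float(a) for a in sys.argv[1:4]]))
E
python3 g.py .4933 -.1007 .32
```

```text
time_s: 0.48
eef_pos: [0.2316, -0.4907, 0.4039]
ee_rot: [1.02, 1.32, -1.019]
ft_force: [0.2, 0.1, 0.2]
width: 0.0857
time_s: 0.85
eef_pos: [0.3057, -0.3792, 0.4045]
ee_rot: [1.019, 1.319, -1.019]
ft_force: [0.2, -0.8, -0.5]
width: 0.0856
time_s: 1.23
eef_pos: [0.3801, -0.2676, 0.4047]
ee_rot: [1.019, 1.319, -1.019]
ft_force: [-0.4, -0.9, 0.6]
width: 0.0857
time_s: 2.22
eef_pos: [0.4534, -0.1585, 0.4045]
ee_rot: [0.117, 1.568, -0.118]
ft_force: [-0.3, -0.1, 0.7]
width: 0.0854
2.225 [ 0.4534 -0.1585  0.4045] F [-0.3 -0.1  0.7] w 0.0854 shift,turn [0.845 0.632 0.309] [-0.0004 -0.0001  0.0001]
```

```bash
python3 -m pendant '[[[0.845,0.63,0.31,0,0,0,1],[0.845,0.63,0.31,0,0,0,1],[0.845,0.63,0.31,0,0,0,1],[0.845,0.63,0.31,0,0,0,1]]]'; python3 g.py .4933 -.1007 .22
```

```text
time_s: 2.72
eef_pos: [0.4936, -0.1001, 0.3211]
ee_rot: [0.115, 1.567, -0.117]
ft_force: [-0.2, 0.9, 0.6]
width: 0.085
2.725 [ 0.4936 -0.1001  0.3211] F [-0.2  0.9  0.6] w 0.085 shift,turn [ 1.011 -0.005 -0.003] [-0.0002  0.0001  0.0001]
```

```bash
python3 -m pendant '[[[0.5,0,0,0,0,0,1],[0.93,0,0,0,0,0,1],[0.93,0,0,0,0,0,1],[0.93,0,0,0,0,0,1]]]' 30; python3 - <<'E'
from station import robot
import cv2
d=robot.get_image("scene"); cv2.imwrite("pics/s1.png",cv2.resize(d["color"][120:260,290:480,::-1],None,fx=4,fy=4,interpolation=cv2.INTER_CUBIC))
E
```

```text
time_s: 3.22
eef_pos: [0.4944, -0.1002, 0.2301]
ee_rot: [0.115, 1.564, -0.117]
ft_force: [0.6, -0.4, 0.8]
width: 0.0852
```

View pics/s1.png

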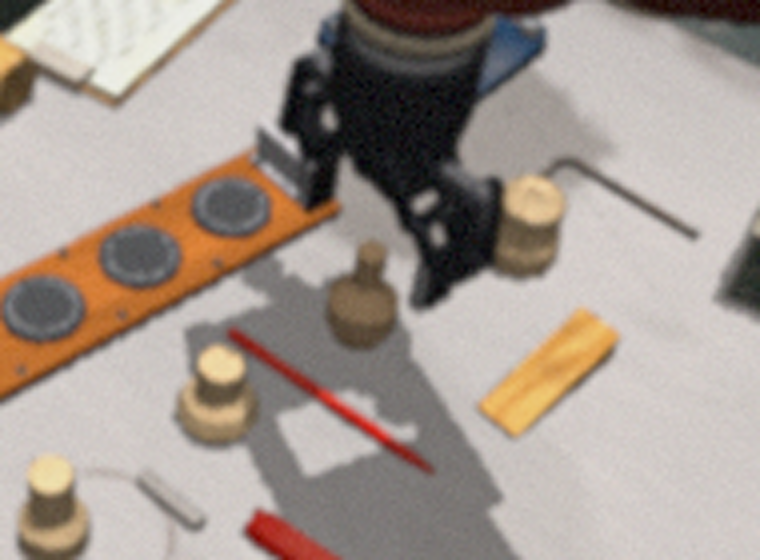

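```bash
python3 -m pendant '[[[0,0,0,0,0,0,0],[0,0,0,0,0,0,0],[0,0,0,0,0,0,0],[0,0,0,0,0,0,0],[0,0,0,0,0,0,0],[0,0,0,0,0,0,0],[0,0,0,0,0,0,0],[0,0,0,0,0,0,0]]]' 30; python3 - <<'E'
from station import robot
import cv2
d=robot.get_image("scene"); cv2.imwrite("pics/s2.png",cv2.resize(d["color"][120:260,290:480,::-1],None,fx=4,fy=4,interpolation=cv2.INTER_CUBIC))
E
python3 g.py .4933 -.1007 .32
```

```text
time_s: 4.28
eef_pos: [0.4934, -0.0992, 0.2274]
ee_rot: [0.115, 1.567, -0.115]
ft_force: [1.2, 0.6, 2.2]
width: 0.0165
4.325 [ 0.4934 -0.0992  0.2275] F [ 1.1 -0.8  2.4] w 0.0168 shift,turn [-0.925 -0.015  0.001] [-0.      0.0001  0.    ]
```

View pics/s2.png

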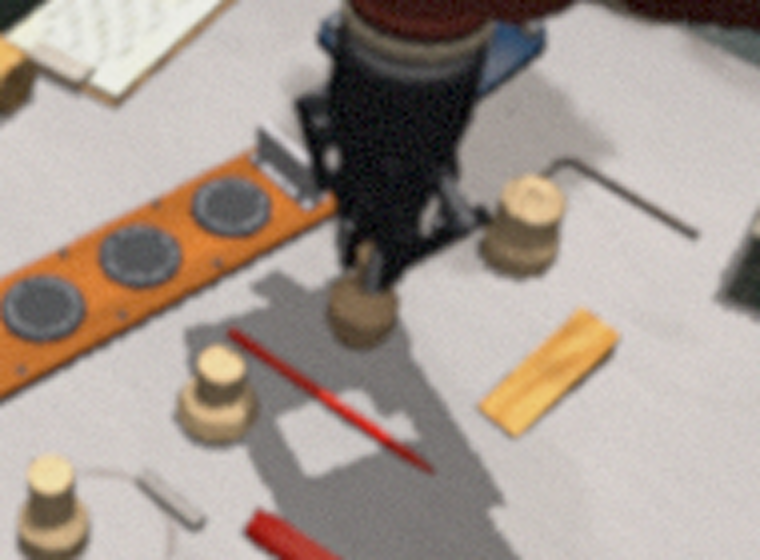

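```bash
python3 -m pendant '[[[-0.2,0,0,0,0,0,0],[-0.6,0,0,0,0,0,0],[-1,0,0,0,0,0,0],[-1,0,0,0,0,0,0],[-1,0,0,0,0,0,0],[-1,0,0,0,0,0,0]]]' 30; python3 - <<'E'
from station import robot
import cv2
d=robot.get_image("scene"); cv2.imwrite("pics/s3.png",cv2.resize(d["color"][80:260,290:480,::-1],None,fx=3,fy=3,interpolation=cv2.INTER_CUBIC))
E
python3 g.py .619 -.0408 .32
```

```text
time_s: 5.08
eef_pos: [0.4926, -0.099, 0.325]
ee_rot: [0.116, 1.572, -0.114]
ft_force: [-0.5, 0.2, -1.0]
width: 0.0162
5.125 [ 0.4927 -0.099   0.3251] F [ 0.4 -0.1 -1.5] w 0.0166 shift,turn [0.048 0.76  1.165] [-0.     -0.0006 -0.0001]
```

View pics/s3.png

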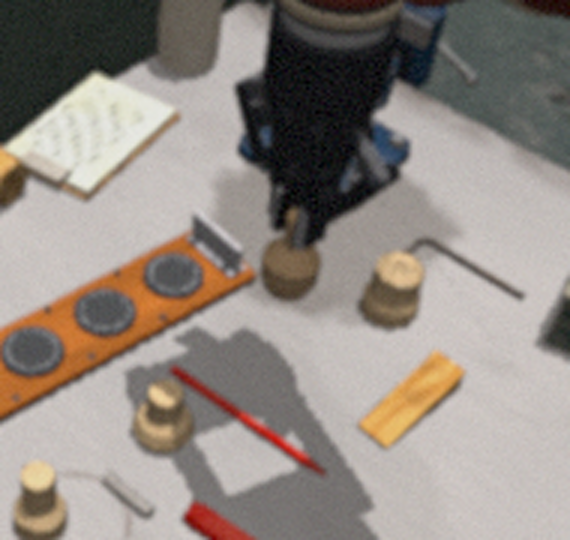

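```bash
cat > held.py <<'E'
import sys
from h import *; from station import robot
from scipy.optimize import least_squares
zlo,zhi=map(float,sys.argv[1:3])
o=robot.observe(); c=o["eef_pos"]
for n in("scene","top"):
    d=robot.get_image(n); P=cloud(d); X,Y,Z=np.moveaxis(P,-1,0)
    m=(Z>zlo)&(Z<zhi)&(np.hypot(X-c[0],Y-c[1])<.045)
    res=[]
    for z0 in np.arange(zlo,zhi,.005):
        q=m&(Z>=z0)&(Z<z0+.005)
        if q.sum()<10: continue
        x,y=X[q],Y[q]
        s=least_squares(lambda p:np.hypot(x-p[0],y-p[1])-p[2],[c[0],c[1],.02],loss="soft_l1",f_scale=.001).x
        print(n,round(z0,3),q.sum(),"centre-tcp mm",((s[:2]-c[:2])*1e3).round(1),"r",(s[2]*1e3).round(1))
E
python3 held.py .095 .15
```

```text
scene 0.1 12 centre-tcp mm [-2.3 -0.3] r 16.0
scene 0.105 11 centre-tcp mm [-0.8 -2.3] r 20.2
scene 0.11 32 centre-tcp mm [-0.3 -2.3] r 21.3
scene 0.115 31 centre-tcp mm [-0.4 -2. ] r 21.2
scene 0.12 33 centre-tcp mm [-0.4 -2.3] r 21.2
scene 0.125 58 centre-tcp mm [-0.8 -1.9] r 20.0
scene 0.13 66 centre-tcp mm [-0.8 -2.1] r 17.0
scene 0.135 51 centre-tcp mm [-0.8 -2.3] r 13.3
scene 0.14 24 centre-tcp mm [-1.1 -2.8] r 10.4
```

```bash
python3 -m pendant '[[[0,0.38,0.58,0,0,0,0],[0,0.78,0.95,0,0,0,0],[0,0.78,0.95,0,0,0,0],[0,0.78,0.95,0,0,0,0],[0,0.78,0.95,0,0,0,0]]]' 30; python3 g.py .6197 -.0387 .246
```

```text
time_s: 5.85
eef_pos: [0.5979, -0.0365, 0.327]
ee_rot: [0.116, 1.568, -0.116]
ft_force: [-0.1, 0.2, -0.6]
width: 0.0167
5.85 [ 0.5979 -0.0365  0.327 ] F [-0.1  0.2 -0.6] w 0.0167 shift,turn [0.81  0.01  0.219] [-0.0002 -0.0001  0.    ]
```

```bash
python3 -m pendant '[[[0.2,0.01,0.22,0,0,0,0],[0.5,0.01,0.22,0,0,0,0],[0.75,0.01,0.22,0,0,0,0],[0.8,0.01,0.22,0,0,0,0],[0.8,0.01,0.22,0,0,0,0],[0.8,0.01,0.22,0,0,0,0]]]' 30; python3 g.py .6197 -.0387 .2445; python3 held.py .016 .06
```

```text
time_s: 6.6
eef_pos: [0.621, -0.0384, 0.2491]
ee_rot: [0.115, 1.565, -0.116]
ft_force: [-0.9, 0.4, 0.3]
width: 0.0161
6.6 [ 0.621  -0.0384  0.2491] F [-0.9  0.4  0.3] w 0.0161 shift,turn [ 0.046 -0.005 -0.013] [-0.0001  0.0005  0.    ]
scene 0.016 53 centre-tcp mm [ 1.7 -2.4] r 20.7
scene 0.026 10 centre-tcp mm [ 0.3 -1.5] r 17.7
scene 0.031 14 centre-tcp mm [ 0.5 -1.7] r 20.2
scene 0.036 25 centre-tcp mm [ 0.9 -2.3] r 21.1
scene 0.041 25 centre-tcp mm [ 0.9 -2.9] r 21.3
scene 0.046 26 centre-tcp mm [ 0.7 -2.1] r 20.7
scene 0.051 55 centre-tcp mm [ 0.7 -2.6] r 19.1
scene 0.056 38 centre-tcp mm [ 0.7 -3. ] r 16.2
top 0.051 10 centre-tcp mm [ 2.3 -3.3] r 20.8
```

```bash
python3 g.py .6195 -.0387 .2445;  python3 -m pendant '[[[0.02,0,-0.01,0,0,0,0],[0.03,0,-0.01,0,0,0,0],[0.03,0,-0.01,0,0,0,0],[0.03,0,-0.01,0,0,0,0]]]' 30; python3 g.py .6195 -.0387 .2435; python3 held.py .036 .055
```

```text
6.7 [ 0.621  -0.0383  0.2488] F [-0.7  0.6 -0.7] w 0.0168 shift,turn [ 0.043 -0.007 -0.015] [-0.      0.0004  0.    ]
time_s: 7.2
eef_pos: [0.6196, -0.0379, 0.2441]
ee_rot: [0.115, 1.568, -0.115]
ft_force: [-0.5, -0.5, -0.1]
width: 0.0163
7.2 [ 0.6196 -0.0379  0.2441] F [-0.5 -0.5 -0.1] w 0.0163 shift,turn [ 0.006 -0.008  0.   ] [-0. -0.  0.]
scene 0.036 27 centre-tcp mm [ 0.3 -2.7] r 21.5
scene 0.041 29 centre-tcp mm [ 0.1 -2.5] r 21.0
scene 0.046 54 centre-tcp mm [ 0.  -2.3] r 19.1
scene 0.051 43 centre-tcp mm [-0.2 -1.7] r 15.5
top 0.046 10 centre-tcp mm [-1.4 -2.5] r 19.8
```

```bash
python3 -m pendant '[[[0.012,0,0,0,0,0,0],[0.012,0,0,0,0,0,0],[0.012,0,0,0,0,0,0]]]' 30; python3 -m pendant '[[[0,0,0,0,0,0,0.35],[0,0,0,0,0,0,0.35],[0,0,0,0,0,0,0.7],[0,0,0,0,0,0,0.9],[0,0,0,0,0,0,0.9],[-0.3,0,0,0,0,0,0.9],[-0.8,0,0,0,0,0,0.9],[-1,0,0,0,0,0,0.9],[-1,0,0,0,0,0,0.9]]]'; python3 g.py .5136 .1284 .34
```

```text
time_s: 7.68
eef_pos: [0.6198, -0.038, 0.2434]
ee_rot: [0.115, 1.567, -0.115]
ft_force: [-0.1, 0.2, 1.8]
width: 0.0166
time_s: 8.8
eef_pos: [0.62, -0.038, 0.3449]
ee_rot: [0.115, 1.564, -0.115]
ft_force: [-0.9, -0.1, -0.2]
width: 0.077
8.8 [ 0.62   -0.038   0.3449] F [-0.9 -0.1 -0.2] w 0.077 shift,turn [ 0.044  1.491 -1.296] [-0.      0.0006  0.    ]
```

```bash
python3 -m pendant '[[[0,0.7,-0.6,0,0,0,1],[0,1,-0.9,0,0,0,1],[0,1,-0.9,0,0,0,1]]]'; python3 -m pendant '[[[0,0.48,-0.4,0,0,0,1],[0,0.48,-0.4,0,0,0,1],[0,0.48,-0.4,0,0,0,1]]]'; python3 g.py .5136 .1278 .245; python3 - <<'E'
from station import robot
import cv2
d=robot.get_image("scene"); cv2.imwrite("pics/s4.png",cv2.resize(d["color"][100:300,230:480,::-1],None,fx=3,fy=3,interpolation=cv2.INTER_CUBIC))
E
```

```text
time_s: 9.18
eef_pos: [0.5426, 0.0764, 0.3396]
ee_rot: [0.113, 1.573, -0.113]
ft_force: [0.6, -0.2, 0.1]
width: 0.0853
time_s: 9.55
eef_pos: [0.5127, 0.127, 0.3418]
ee_rot: [0.114, 1.569, -0.116]
ft_force: [0.3, 0.3, -0.6]
width: 0.0852
9.55 [0.5127 0.127  0.3418] F [ 0.3  0.3 -0.6] w 0.0852 shift,turn [0.968 0.01  0.009] [-0.     -0.0002  0.0002]
```

View pics/s4.png

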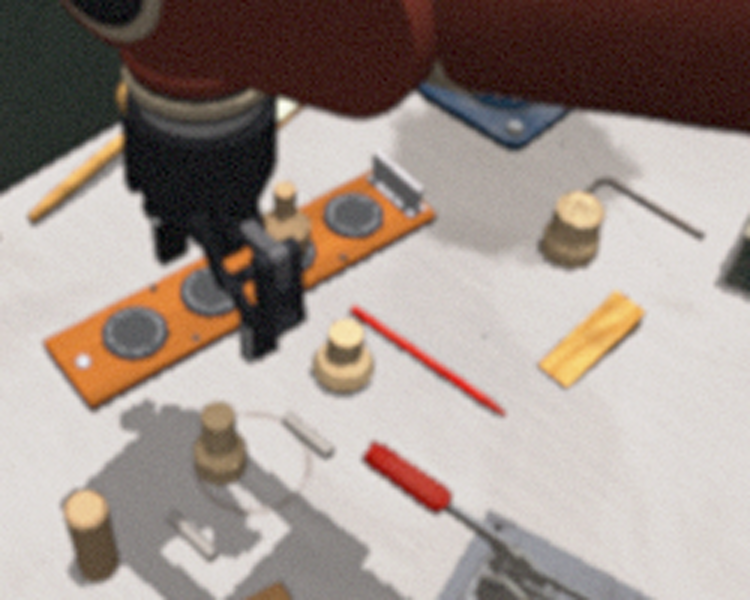

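```bash
python3 -m pendant '[[[0.6,0.01,0.01,0,0,0,1],[0.97,0.01,0.01,0,0,0,1],[0.97,0.01,0.01,0,0,0,1]]]'; python3 -m pendant '[[[0.34,0,0,0,0,0,1],[0.34,0,0,0,0,0,1],[0.34,0,0,0,0,0,1],[0.34,0,0,0,0,0,0],[0.34,0,0,0,0,0,0],[0.34,0,0,0,0,0,0],[0.34,0,0,0,0,0,0],[0.34,0,0,0,0,0,0],[0.34,0,0,0,0,0,0],[0.34,0,0,0,0,0,0]]]' 30; python3 -m pendant '[[[0,0,0,0,0,0,0],[0,0,0,0,0,0,0]]]' 30; python3 g.py .5136 .1278 .31
```

```text
time_s: 9.98
eef_pos: [0.5126, 0.1269, 0.242]
ee_rot: [0.115, 1.576, -0.118]
ft_force: [0.2, -0.2, -0.3]
width: 0.0856
time_s: 11.22
eef_pos: [0.5139, 0.1283, 0.2124]
ee_rot: [0.115, 1.567, -0.115]
ft_force: [-0.4, -0.6, 4.2]
width: 0.0221
time_s: 11.48
eef_pos: [0.5139, 0.1283, 0.2124]
ee_rot: [0.115, 1.567, -0.115]
ft_force: [-0.7, -0.4, 5.3]
width: 0.022
11.475 [0.5139 0.1283 0.2124] F [-0.7 -0.4  5.3] w 0.022 shift,turn [-0.976 -0.005 -0.002] [-0.      0.0001 -0.    ]
```

```bash
python3 -m pendant '[[[-0.2,0,0,0,0,0,0],[-0.6,0,0,0,0,0,0],[-1,0,0,0,0,0,0],[-1,0,0,0,0,0,0],[-1,0,0,0,0,0,0],[-1,0,0,0,0,0,0]]]' 30;  python3 held.py .09 .145; python3 g.py .6306 .0306 .31
```

```text
time_s: 12.22
eef_pos: [0.513, 0.1282, 0.3097]
ee_rot: [0.115, 1.572, -0.116]
ft_force: [0.7, -0.7, -0.8]
width: 0.0221
scene 0.095 15 centre-tcp mm [ 0.3 -0.3] r 19.0
scene 0.1 25 centre-tcp mm [ 0.3 -0.1] r 19.1
scene 0.105 30 centre-tcp mm [-0.2 -0.1] r 18.8
scene 0.11 28 centre-tcp mm [-0.3  0.2] r 18.8
scene 0.115 63 centre-tcp mm [-0.4  0.3] r 17.4
scene 0.12 59 centre-tcp mm [-0.1 -0.3] r 14.8
scene 0.125 15 centre-tcp mm [-0.5 -1.6] r 13.5
scene 0.135 11 centre-tcp mm [ -8.4 -34.2] r 46.5
scene 0.14 20 centre-tcp mm [ -7.4 -49.1] r 61.3
12.325 [0.5132 0.1282 0.3102] F [-0.7 -0.1 -0.3] w 0.022 shift,turn [-1.000e-03 -7.940e-01  1.304e+00] [-0.     -0.0005  0.0001]
```

```bash
python3 -m pendant '[[[0,-0.4,0.5,0,0,0,0],[0,-0.79,0.95,0,0,0,0],[0,-0.79,0.95,0,0,0,0],[0,-0.79,0.95,0,0,0,0]]]'; python3 -m pendant '[[[0.2,0,0.35,0,0,0,0],[0.5,0,0.35,0,0,0,0],[0.75,0,0.35,0,0,0,0],[0.78,0,0.35,0,0,0,0],[0.78,0,0.35,0,0,0,0],[0.78,0,0.35,0,0,0,0]]]'; python3 held.py .02 .05;python3 g.py .6306 .0306 .2284
```

```text
time_s: 12.82
eef_pos: [0.5958, 0.0362, 0.3108]
ee_rot: [0.116, 1.57, -0.115]
ft_force: [0.3, -0.9, 0.1]
width: 0.0224
time_s: 13.58
eef_pos: [0.6312, 0.0315, 0.2358]
ee_rot: [0.115, 1.565, -0.115]
ft_force: [-0.9, 0.3, -0.4]
width: 0.0222
scene 0.025 17 centre-tcp mm [0.5 0.5] r 18.4
scene 0.03 26 centre-tcp mm [ 1.  -0.1] r 19.0
scene 0.035 18 centre-tcp mm [0.2 0.8] r 18.4
scene 0.04 44 centre-tcp mm [0.6 0.5] r 17.7
scene 0.045 46 centre-tcp mm [0.9 0.3] r 15.3
13.675 [0.6312 0.0313 0.2356] F [-0.2 -0.3 -0.4] w 0.0225 shift,turn [ 0.072 -0.008 -0.005] [ 0.      0.0004 -0.    ]
```

```bash
python3 -m pendant '[[[0.04,-0.01,-0.01,0,0,0,0],[0.055,-0.01,-0.01,0,0,0,0],[0.055,-0.01,-0.01,0,0,0,0],[0.055,-0.01,-0.01,0,0,0,0]]]'; python3 held.py .025 .045;python3 g.py .6306 .0306 .2284
```

```text
time_s: 14.18
eef_pos: [0.6297, 0.0302, 0.2285]
ee_rot: [0.115, 1.568, -0.115]
ft_force: [-0.8, 1.0, 0.3]
width: 0.0221
scene 0.025 22 centre-tcp mm [0.3 0. ] r 18.9
scene 0.03 22 centre-tcp mm [0.2 0.1] r 18.5
scene 0.035 52 centre-tcp mm [ 0.3 -0. ] r 17.0
scene 0.04 36 centre-tcp mm [0.6 0.5] r 13.5
14.275 [0.6296 0.0303 0.2285] F [-0.4 -0.5  1. ] w 0.0222 shift,turn [0.001 0.005 0.009] [-0. -0.  0.]
```

Centred within 1 mm; release, and go to the squat core.

```bash
python3 -m pendant '[[[0.005,0.005,0.006,0,0,0,0],[0.005,0.005,0.006,0,0,0,0],[0.005,0.005,0.006,0,0,0,0.35],[0.005,0.005,0.006,0,0,0,0.35],[0.005,0.005,0.006,0,0,0,0.7],[0.005,0.005,0.006,0,0,0,0.9],[0.005,0.005,0.006,0,0,0,0.9],[-0.3,0,0,0,0,0,0.9],[-0.8,0,0,0,0,0,0.9],[-1,0,0,0,0,0,0.9]]]' 30; python3 g.py .508 .0065 .33
```

```text
time_s: 15.52
eef_pos: [0.6305, 0.0302, 0.3325]
ee_rot: [0.115, 1.562, -0.115]
ft_force: [0.4, 0.7, -0.6]
width: 0.0771
15.525 [0.6305 0.0302 0.3325] F [ 0.4  0.7 -0.6] w 0.0771 shift,turn [ 0.018 -0.414 -1.177] [-0.      0.0009 -0.0001]
```

```bash
python3 -m pendant '[[[0,-0.2,-0.5,0,0,0,1],[0,-0.4,-0.95,0,0,0,1],[0,-0.4,-0.95,0,0,0,1],[0,-0.4,-0.95,0,0,0,1]]]'; python3 -m pendant '[[[0.1,-0.015,-0.23,0,0,0,1],[0.4,-0.015,-0.23,0,0,0,1],[0.8,-0.015,-0.23,0,0,0,1],[0.8,-0.015,-0.23,0,0,0,1]]]'; python3 g.py .508 .0065 .205
```

```text
time_s: 16.02
eef_pos: [0.53, 0.0046, 0.3285]
ee_rot: [0.115, 1.567, -0.115]
ft_force: [-0.2, 0.7, -0.1]
width: 0.0855
time_s: 16.52
eef_pos: [0.5063, 0.0068, 0.2454]
ee_rot: [0.115, 1.575, -0.114]
ft_force: [0.1, 0.0, -0.1]
width: 0.0855
16.525 [0.5063 0.0068 0.2454] F [ 0.1  0.  -0.1] w 0.0855 shift,turn [ 0.404 -0.001  0.02 ] [ 0.     -0.0011  0.    ]
```

```bash
python3 -m pendant '[[[0.36,0,0,0,0,0,1],[0.36,0,0,0,0,0,1],[0.36,0,0,0,0,0,1],[0.36,0,0,0,0,0,0],[0.36,0,0,0,0,0,0],[0.36,0,0,0,0,0,0],[0.36,0,0,0,0,0,0],[0.36,0,0,0,0,0,0],[0.36,0,0,0,0,0,0],[0.36,0,0,0,0,0,0]]]' 30; python3 -m pendant '[[[0,0,0,0,0,0,0],[0,0,0,0,0,0,0]]]' 30; python3 g.py .508 .0065 .31
```

```text
time_s: 17.77
eef_pos: [0.5072, 0.0064, 0.213]
ee_rot: [0.115, 1.567, -0.115]
ft_force: [0.8, -0.4, 3.9]
width: 0.023
time_s: 18.02
eef_pos: [0.5072, 0.0064, 0.213]
ee_rot: [0.115, 1.567, -0.115]
ft_force: [0.1, -0.5, 5.3]
width: 0.023
18.025 [0.5072 0.0064 0.213 ] F [ 0.1 -0.5  5.3] w 0.023 shift,turn [-0.97   0.002  0.009] [-0.      0.0002  0.    ]
```

```bash
python3 -m pendant '[[[0,0,0,0,0,0,0.7],[0,0,0,0,0,0,0.7],[0,0,0,0,0,0,0.7],[0.08,0,0,0,0,0,0.7],[0.08,0,0,0,0,0,0],[0.08,0,0,0,0,0,0],[0.08,0,0,0,0,0,0],[0.08,0,0,0,0,0,0],[0.08,0,0,0,0,0,0],[0.08,0,0,0,0,0,0]]]' 30; python3 g.py .508 .0065 .31; python3 -m pendant '[[[-0.2,0,0,0,0,0,0],[-0.6,0,0,0,0,0,0],[-1,0,0,0,0,0,0],[-1,0,0,0,0,0,0],[-1,0,0,0,0,0,0],[-1,0,0,0,0,0,0]]]' 30;  python3 held.py .09 .145; python3 g.py .6411 .1018 .31
```

```text
time_s: 19.27
eef_pos: [0.5068, 0.0065, 0.2044]
ee_rot: [0.115, 1.568, -0.115]
ft_force: [0.1, 0.2, -1.4]
width: 0.0236
19.275 [0.5068 0.0065 0.2044] F [ 0.1  0.2 -1.4] w 0.0236 shift,turn [-1.056  0.002  0.012] [-0. -0. -0.]
time_s: 20.02
eef_pos: [0.5062, 0.0066, 0.3024]
ee_rot: [0.115, 1.571, -0.115]
ft_force: [-0.5, -0.2, -1.0]
width: 0.0238
scene 0.1 10 centre-tcp mm [ 2.6 -1. ] r 22.9
scene 0.105 34 centre-tcp mm [ 1.  -0.8] r 23.6
scene 0.11 61 centre-tcp mm [ 0.7 -0.1] r 22.1
scene 0.115 67 centre-tcp mm [0.2 0.7] r 19.4
scene 0.12 56 centre-tcp mm [ 0.6 -2. ] r 17.6
scene 0.125 14 centre-tcp mm [  1.9 -21.2] r 34.0
scene 0.13 18 centre-tcp mm [ -3.5 -33. ] r 45.9
scene 0.135 30 centre-tcp mm [ -3.1 -25. ] r 38.6
scene 0.14 40 centre-tcp mm [ -2.4 -16.9] r 31.2
20.125 [0.5063 0.0065 0.3028] F [-0.4 -0.6 -1. ] w 0.0235 shift,turn [-0.076  1.14   1.194] [-0.     -0.0005  0.    ]
```

```bash
python3 -m pendant '[[[0,0.5,0.2,0,0,0,0],[0,0.95,0.5,0,0,0,0],[0,0.95,0.5,0,0,0,0],[0,0.95,0.5,0,0,0,0]]]'; python3 -m pendant '[[[0,0.2,0.4,0,0,0,0],[0,0.2,0.69,0,0,0,0],[0.3,0.2,0.69,0,0,0,0],[0.65,0.2,0.69,0,0,0,0],[0.75,0.2,0.69,0,0,0,0],[0.75,0.2,0.69,0,0,0,0],[0.75,0.2,0.69,0,0,0,0]]]'; python3 held.py .02 .05;python3 g.py .6407 .102 .2204
```

```text
time_s: 20.62
eef_pos: [0.5699, 0.0932, 0.3033]
ee_rot: [0.114, 1.57, -0.115]
ft_force: [0.4, 0.8, -1.7]
width: 0.0234
time_s: 21.5
eef_pos: [0.642, 0.1026, 0.2315]
ee_rot: [0.116, 1.565, -0.115]
ft_force: [0.3, 0.7, -1.7]
width: 0.0233
scene 0.035 38 centre-tcp mm [ 2.3 -0.2] r 23.5
scene 0.04 49 centre-tcp mm [ 2.5 -0.6] r 21.9
scene 0.045 65 centre-tcp mm [ 2.3 -0.5] r 19.3
21.6 [0.642  0.1028 0.2316] F [1.1 0.5 0.1] w 0.0234 shift,turn [ 0.112 -0.01  -0.012] [-0.      0.0005 -0.0001]
```

```bash
python3 -m pendant '[[[0.05,-0.01,-0.02,0,0,0,0],[0.095,-0.01,-0.02,0,0,0,0],[0.095,-0.01,-0.02,0,0,0,0],[0.095,-0.01,-0.02,0,0,0,0],[0.095,-0.01,-0.02,0,0,0,0]]]'; python3 held.py .022 .045;python3 g.py .6407 .102 .2204
```

```text
time_s: 22.22
eef_pos: [0.6394, 0.1022, 0.2202]
ee_rot: [0.115, 1.567, -0.115]
ft_force: [0.5, -0.5, 1.4]
width: 0.0235
scene 0.022 19 centre-tcp mm [ 1.4 -0.4] r 23.3
scene 0.027 53 centre-tcp mm [ 2.4 -0.6] r 23.1
scene 0.032 56 centre-tcp mm [ 1.7 -0.2] r 20.1
scene 0.037 52 centre-tcp mm [ 1.  -1.7] r 17.6
22.325 [0.6394 0.1021 0.2202] F [ 0.7 -0.8  1.8] w 0.0233 shift,turn [-0.002  0.001  0.013] [-0.      0.0001  0.    ]
```

```bash
python3 -m pendant '[[[0.002,0,0,0,0,0,0.35],[0.002,0,0,0,0,0,0.35],[0.002,0,0,0,0,0,0.7],[0,0,0,0,0,0,0.9],[0,0,0,0,0,0,0.9],[-0.3,0,0,0,0,0,0.9],[-0.8,0,0,0,0,0,0.9],[-1,0,0,0,0,0,0.9],[-1,0,0,0,0,0,0.9]]]' 30; python3 -m pendant '[[[0,0.7,-0.6,0,0,0,1],[0,1,-0.8,0,0,0,1],[0,1,-0.8,0,0,0,1],[0,1,-0.8,0,0,0,1]]]'; python3 g.py .5122 .2412 .30
```

```text
time_s: 23.45
eef_pos: [0.6398, 0.1022, 0.322]
ee_rot: [0.115, 1.564, -0.115]
ft_force: [0.2, 0.7, -0.4]
width: 0.0769
time_s: 23.95
eef_pos: [0.5742, 0.2128, 0.3179]
ee_rot: [0.113, 1.57, -0.116]
ft_force: [0.6, 0.2, 0.3]
width: 0.0854
23.95 [0.5742 0.2128 0.3179] F [0.6 0.2 0.3] w 0.0854 shift,turn [ 0.18   0.192 -0.654] [ 0.0001 -0.0004  0.0003]
```

```bash
python3 -m pendant '[[[0,0.19,-0.65,0,0,0,1],[0,0.19,-0.65,0,0,0,1],[0.3,0.19,-0.65,0,0,0,1],[0.8,0.19,-0.65,0,0,0,1],[0.8,0.19,-0.65,0,0,0,1],[0.8,0.19,-0.65,0,0,0,1]]]'; python3 g.py .5122 .2412 .215; python3 - <<'E'
from station import robot
import cv2
d=robot.get_image("scene"); cv2.imwrite("pics/s5.png",cv2.resize(d["color"][130:330,200:450,::-1],None,fx=3,fy=3,interpolation=cv2.INTER_CUBIC))
E
```

```text
time_s: 24.7
eef_pos: [0.5144, 0.2405, 0.2412]
ee_rot: [0.116, 1.566, -0.116]
ft_force: [-1.1, 0.6, 0.0]
width: 0.0856
24.7 [0.5144 0.2405 0.2412] F [-1.1  0.6  0. ] w 0.0856 shift,turn [ 0.262  0.003 -0.023] [-0.0002  0.0002 -0.0001]
```

View pics/s5.png

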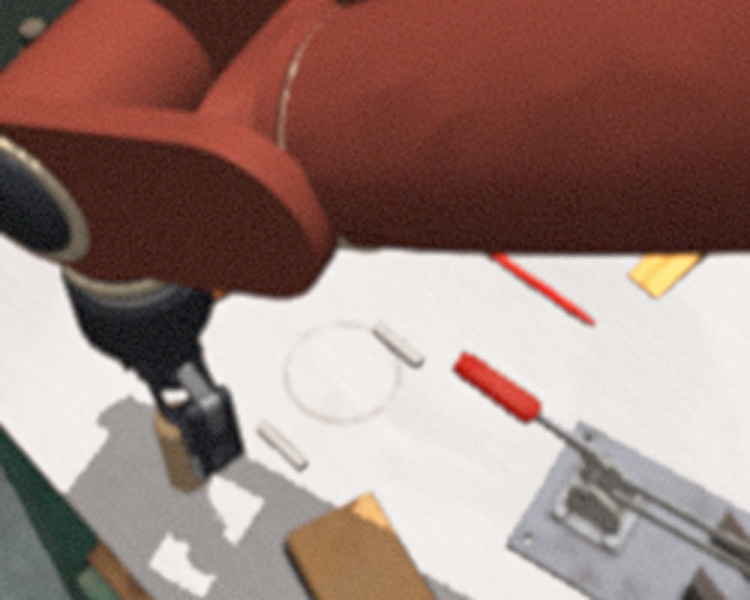

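```bash
python3 -m pendant '[[[0.25,0,-0.02,0,0,0,1],[0.25,0,-0.02,0,0,0,1],[0.25,0,-0.02,0,0,0,1],[0.25,0,-0.02,0,0,0,0],[0.25,0,-0.02,0,0,0,0],[0.25,0,-0.02,0,0,0,0],[0.25,0,-0.02,0,0,0,0],[0.25,0,-0.02,0,0,0,0],[0.25,0,-0.02,0,0,0,0],[0.25,0,-0.02,0,0,0,0]]]' 30; python3 -m pendant '[[[0,0,0,0,0,0,0],[0,0,0,0,0,0,0]]]' 30; python3 g.py .5122 .2412 .31;  python3 -m pendant '[[[-0.2,0,0,0,0,0,0],[-0.6,0,0,0,0,0,0],[-1,0,0,0,0,0,0],[-1,0,0,0,0,0,0],[-1,0,0,0,0,0,0],[-1,0,0,0,0,0,0]]]' 30;  python3 held.py .09 .145; python3 g.py .6097 -.1118 .31
```

```text
time_s: 26.0
eef_pos: [0.5114, 0.2414, 0.2153]
ee_rot: [0.115, 1.567, -0.115]
ft_force: [0.4, 1.2, 2.5]
width: 0.0275
time_s: 26.25
eef_pos: [0.5113, 0.2414, 0.2153]
ee_rot: [0.115, 1.567, -0.115]
ft_force: [-0.0, -0.1, 3.3]
width: 0.0277
26.25 [0.5113 0.2414 0.2153] F [-0.  -0.1  3.3] w 0.0277 shift,turn [-0.947 -0.001  0.009] [-0.      0.0001 -0.    ]
time_s: 27.0
eef_pos: [0.5105, 0.2411, 0.3132]
ee_rot: [0.114, 1.571, -0.116]
ft_force: [-0.6, 0.1, -1.7]
width: 0.0275
scene 0.1 20 centre-tcp mm [-0.1  0. ] r 13.9
scene 0.105 22 centre-tcp mm [-0.6  0.1] r 13.8
scene 0.11 23 centre-tcp mm [-0.  -0.2] r 14.0
scene 0.115 24 centre-tcp mm [-0.6  0.1] r 13.6
scene 0.12 22 centre-tcp mm [-0.7  0.5] r 13.2
scene 0.125 10 centre-tcp mm [-1.3  1.5] r 12.3
scene 0.14 12 centre-tcp mm [-8.7 -0.4] r 15.4
top 0.11 10 centre-tcp mm [-1.4 -0.4] r 14.0
top 0.115 12 centre-tcp mm [-1.7 -0.6] r 13.8
top 0.125 10 centre-tcp mm [-1.   0.7] r 14.8
top 0.13 10 centre-tcp mm [-1.7 -1. ] r 13.5
top 0.14 13 centre-tcp mm [ 4.2 14.9] r 28.9
27.1 [0.5107 0.2412 0.3133] F [-0.   0.9 -0.8] w 0.0279 shift,turn [ 0.034 -3.347  1.495] [-0.     -0.0004  0.0002]
```

```bash
python3 -m pendant '[[[-0.1,-0.5,0.1,0,0,0,0],[-0.2,-0.98,0.2,0,0,0,0],[-0.2,-0.98,0.2,0,0,0,0]]]'; python3 -m pendant '[[[0,-0.6,0.1,0,0,0,0],[0,-0.98,0.2,0,0,0,0],[0,-0.98,0.2,0,0,0,0]]]';python3 -m pendant '[[[0,-0.6,0.1,0,0,0,0],[0,-0.98,0.2,0,0,0,0],[0,-0.98,0.2,0,0,0,0]]]'; python3 -m pendant '[[[0,-0.4,0.5,0,0,0,0],[0,-0.4,0.85,0,0,0,0],[0,-0.4,0.85,0,0,0,0],[0,-0.4,0.85,0,0,0,0],[0,-0.4,0.85,0,0,0,0]]]'; python3 g.py .6097 -.1118 .2313
```

```text
time_s: 27.48
eef_pos: [0.517, 0.1392, 0.3352]
ee_rot: [0.118, 1.567, -0.119]
ft_force: [0.3, 0.9, -0.6]
width: 0.0276
time_s: 27.85
eef_pos: [0.5222, 0.0403, 0.3341]
ee_rot: [0.118, 1.569, -0.117]
ft_force: [-0.3, 0.3, -0.5]
width: 0.0278
time_s: 28.22
eef_pos: [0.5279, -0.0589, 0.3344]
ee_rot: [0.117, 1.569, -0.116]
ft_force: [1.0, 0.2, -2.0]
width: 0.0277
time_s: 28.85
eef_pos: [0.6053, -0.109, 0.3348]
ee_rot: [0.114, 1.569, -0.114]
ft_force: [-0.0, 0.3, -0.5]
width: 0.0274
28.85 [ 0.6053 -0.109   0.3348] F [-0.   0.3 -0.5] w 0.0274 shift,turn [ 1.034 -0.022  0.049] [ 0.0002 -0.0001 -0.0001]
```

```bash
python3 -m pendant '[[[0.2,-0.02,0.05,0,0,0,0],[0.5,-0.02,0.05,0,0,0,0],[0.8,-0.02,0.05,0,0,0,0],[0.97,-0.02,0.05,0,0,0,0],[0.97,-0.02,0.05,0,0,0,0],[0.97,-0.02,0.05,0,0,0,0],[0.97,-0.02,0.05,0,0,0,0]]]'; python3 held.py .022 .065; python3 g.py .6097 -.1118 .2313
```

```text
time_s: 29.72
eef_pos: [0.6112, -0.1131, 0.2397]
ee_rot: [0.115, 1.565, -0.116]
ft_force: [-0.3, 0.1, -0.6]
width: 0.0277
scene 0.022 19 centre-tcp mm [ -49272.9 -168567.9] r 175580.4
scene 0.027 26 centre-tcp mm [  4.7 -15.3] r 28.3
scene 0.032 27 centre-tcp mm [  1.5 -16.1] r 27.9
scene 0.037 31 centre-tcp mm [  7.5 -16.2] r 29.6
scene 0.042 15 centre-tcp mm [ 10.2 -14.1] r 29.0
scene 0.047 16 centre-tcp mm [0.6 0.6] r 13.7
scene 0.052 17 centre-tcp mm [-0.2  1.4] r 12.7
scene 0.057 12 centre-tcp mm [-0.   3.5] r 11.1
29.825 [ 0.611  -0.1131  0.2394] F [-0.   0.2 -1.4] w 0.0277 shift,turn [ 0.081  0.011 -0.015] [-0.      0.0004  0.0001]
```

```bash
python3 -m pendant '[[[0.03,0.01,-0.01,0,0,0,0],[0.065,0.01,-0.01,0,0,0,0],[0.065,0.01,-0.01,0,0,0,0],[0.065,0.01,-0.01,0,0,0,0],[0.065,0.01,-0.01,0,0,0,0]]]'; python3 held.py .042 .06; python3 g.py .6097 -.1118 .2313
```

```text
time_s: 30.45
eef_pos: [0.6096, -0.1118, 0.2313]
ee_rot: [0.115, 1.568, -0.115]
ft_force: [0.7, -0.8, -0.1]
width: 0.0277
scene 0.042 14 centre-tcp mm [  7.3 -15.7] r 30.3
scene 0.047 17 centre-tcp mm [ 0.1 -2.2] r 16.0
scene 0.052 11 centre-tcp mm [0.6 0.6] r 13.5
30.55 [ 0.6096 -0.1118  0.2314] F [-0.3 -0.1  0.2] w 0.0278 shift,turn [ 0.001 -0.     0.001] [-0. -0. -0.]
```

```bash
python3 -m pendant '[[[0.006,0,0,0,0,0,0],[0.006,0,0,0,0,0,0],[0.006,0,0,0,0,0,0.4],[0.006,0,0,0,0,0,0.4],[0.006,0,0,0,0,0,0.7],[0,0,0,0,0,0,0.9],[0,0,0,0,0,0,0.9],[-0.3,0,0,0,0,0,0.9],[-0.8,0,0,0,0,0,0.9],[-1,0,0,0,0,0,0.9]]]' 30; python3 -m pendant '[[[-0.5,0,0,0,0,0,1],[-0.6,-0.5,-0.5,0,0,0,1],[-0.6,-1,-1,0,0,0,1],[-0.6,-1,-1,0,0,0,1],[-0.6,-1,-1,0,0,0,1]]]'; python3 -m pendant '[[[0,-1,-1,0,0,0,1],[0,-1,-1,0,0,0,1],[0,-1,-1,0,0,0,1],[0,-1,-1,0,0,0,1]]]'
python3 - <<'E'
from station import robot
import cv2
from h import *
for n in("scene","top"):
    d=robot.get_image(n); np.savez(f"pics/{n}9.npz",**d)
    cv2.imwrite(f"pics/{n}9.png",cv2.resize(d["color"][100:300,200:460,::-1],None,fx=3,fy=3,interpolation=cv2.INTER_CUBIC))
    P=cloud(d); X,Y,Z=np.moveaxis(P,-1,0)
    for nm,c in dict(cyl=(.6092,-.1118),thin=(.6195,-.0407),thick=(.63,.0304),squat=(.6405,.1017),broken=(.4635,-.221)).items():
        q=(np.hypot(X-c[0],Y-c[1])<.03)&(Z>.02)&(Z<.15)
        zt=np.percentile(Z[q],97); t=q&(Z>zt-.005); print(n,nm,zt.round(3),"top-face centre off mm",((X[t].mean()-c[0])*1e3).round(1),((Y[t].mean()-c[1])*1e3).round(1))
E
python3 g.py .6 0 .3
```

```text
time_s: 31.8
eef_pos: [0.6105, -0.112, 0.3354]
ee_rot: [0.114, 1.562, -0.116]
ft_force: [0.4, 1.0, 0.2]
width: 0.0772
time_s: 32.42
eef_pos: [0.4957, -0.1965, 0.391]
ee_rot: [0.117, 1.568, -0.116]
ft_force: [0.0, -0.4, 0.7]
width: 0.0856
time_s: 32.92
eef_pos: [0.3831, -0.2805, 0.3914]
ee_rot: [0.116, 1.567, -0.115]
ft_force: [1.2, 0.0, -0.8]
width: 0.0857
scene cyl 0.095 top-face centre off mm -1.2 2.3
scene thin 0.086 top-face centre off mm 0.5 0.7
scene thick 0.079 top-face centre off mm -0.2 1.1
scene squat 0.067 top-face centre off mm -1.0 1.1
scene broken 0.055 top-face centre off mm 0.5 0.5
top cyl 0.095 top-face centre off mm -1.4 0.2
top thin 0.087 top-face centre off mm 0.1 -1.2
top thick 0.08 top-face centre off mm -0.3 -0.3
top squat 0.068 top-face centre off mm -1.2 -0.5
top broken 0.055 top-face centre off mm -0.1 -2.0
33.025 [ 0.3838 -0.2799  0.3914] F [0.2 0.1 0.4] w 0.0852 shift,turn [0.917 3.081 1.735] [ 0.0002  0.0001 -0.0001]
```

View pics/scene9.png

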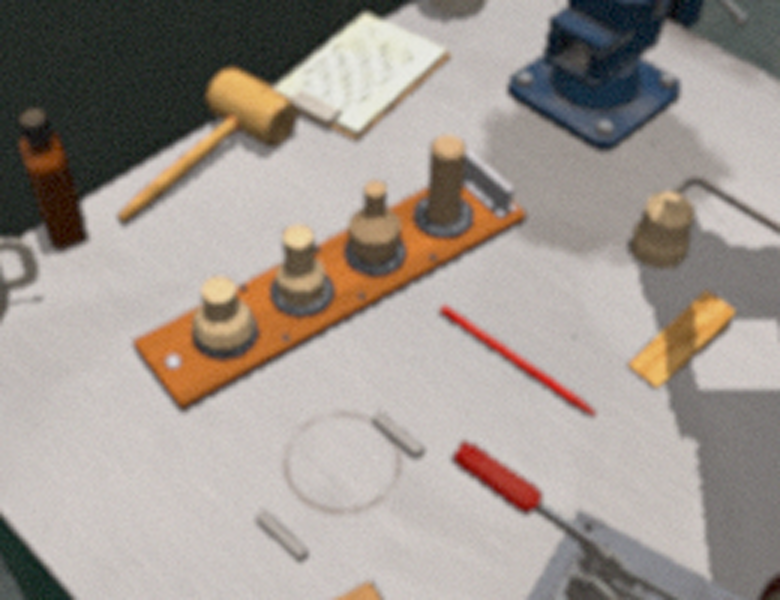

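View pics/top9.png

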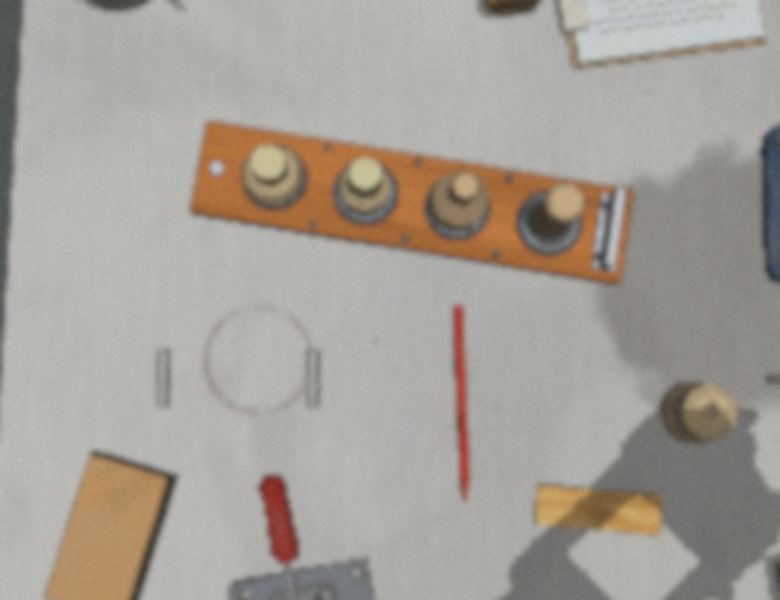

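```bash
python3 -c "
from station import robot
print(robot.finish_job())"
```

```text
the job is handed in; nothing more can be done
None
```

The four sound cores now stand upright on the discs, tallest to shortest. The plain cylinder is beside the steel stop, then the thin-neck core, the thick-neck core, and the squat core at the screw-head end. I handed the job in at about 33 s of the 93 s allowed, with the gripper open, holding nothing and well clear of everything.

- **Heights and position:** In the last pictures the core tops read 95, 86, 79 and 67 mm above the table, which matches each core standing on its disc. Their centres were within about 2.5 mm of the disc centres.
- **Broken core:** It measured within 2 mm of where it started, and I never touched it.
- **Readings that disagreed:**
  - The two cameras differ by about 2 mm, as the calibration allows.
  - The gripper's width reading was up to about 3 mm below the true neck diameters, but every grip held.
- **Extra step:** I let go of the squat core once on the table and gripped it lower before lifting it.

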